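# Slide the chopping board out over the scraps tub

## Robot

A 6-joint arm with a two-finger parallel gripper is mounted at the origin on the work surface. World frame = base frame: x ahead of the robot, y to its left, z up, the work surface at z = 0. Lengths are in m, angles in rad, forces in N, time in s.
With the tool pointing down it reaches from about 0.375 to 0.9 m from the base axis. Payload 3.1 kg.
Tool frame: the origin (TCP) lies between the finger pads; the fingertips stand 8 mm ahead of it and the grasp point (between the pads) lies 11 mm behind it; z points along the fingers, y is the line along which they close (so a half turn about z gives the same grasp; the last joint's range is limited). The gripper opens to 85 mm and grips with 20 to 120 N. Pads are 22 mm wide; open, the fingers measure 114 mm over their backs; the gripper's body (76 mm by 85 mm) begins 54 mm behind the grasp point. The pads swing forward as they close: fully open they stand 13 mm farther back than shut.
Start: joints at [1.046, 0.527, 1.433, -0, 1.181, -0.178], TCP at [0.212, 0.588, 0.239] pointing down, gripper open.
Joint ranges: [-3.08, 3.08], [-0.75, 2.2], [0.22, 2.44], [-1.43, 4.57], [0, 2.65], [-2.85, 2.85]. Speed limits (rad/s): [2.79, 2.79, 3.14, 3.14, 3.14, 3.14].

## Interface

Orientations are given as a unit quaternion [x, y, z, w].
In Python, from station import readout, cams, sign_off gives the robot as it stands.
- The arm moves only by the tool send_rows, never from a script. Its argument "commands" is text: rows parted by semicolons, each of 5 numbers parted by spaces: the finger opening in mm, from 0 to 85.4, then the shift along the tool's x, y, z each as a share of 0.02 m, from -1 to 1, then the turn about the tool's z as a share of 4 degrees, from -1 to 1. In form: grip dx dy dz spin; .... A call has 1 to 20 rows; each row shifts and turns the commanded pose from where the row before left it, along the tool's axes as they then stand; what a row does not reach is not made up. A row lasts 1/12 s, in which the tool goes at most 41.7 mm and 7.16 degrees, less where a joint would pass 70% of its speed; a pose out of reach is approached as far as the arm can. A call with a number of a shift or a turn outside -1 to 1 is refused whole. A call with a gripper value outside its range is refused whole. The fingers move at their own pace and stop on an object; "grip_force" is the grip in N (left out, the last holds). Time passes only in rows, so rows that do not move let the fingers close. It gives the time, the measured TCP pose, the force, the opening and the grip force at its end, in the units of the state.
- readout.sense(): the state, without advancing time (a new reading comes with each control period).
- cams.snapshot(name): name is "scene" or "top" or "wrist"; returns a dict with "pixels" (480x640x3 uint8, red, green, blue), "intrinsics" (3x3 intrinsics, pixels), "eye" and "rotation" of the camera in the world. Camera axes: x right, y down, z forward; pixel columns grow to the right and rows downward; lengths in m; the calibration is good to about 2 mm. A picture is of the moment at which its call begins. There is no depth.
- sign_off(): hands the job in; it is judged then, once.
The state is a dict: "t": time; "q": joint angles; "qd": joint speeds; "tau": joint torques, N m; "tcp_pos": TCP position; "tool_rot": TCP orientation; "force": force on the tool from outside, world axes, zero at the start; "ft_torque": the same for the moment, N m; "finger_gap": opening from 0.0 (shut) to 1.0 (fully open); "gripper_force": force on a finger pad.
Only numpy, scipy, OpenCV 4.12 (cv2) and the standard library are available. Lean on these libraries where they do the work, as an engineer would, in place of code of your own. Each camera call takes 0.05 s, during which the arm holds its last target. There are 200 camera calls.

## Task

On the low steel stand lies a green chopping board, and a white scraps tub stands on the bench beside one end of the stand. Slide the board along the stand towards the tub until it hangs over that edge of the stand as far as the black line across its leading end, so that this line lies on the stand's edge and the board is square to it. Only push the board, never lift, tip or drop it, leave the tub, the tin and the jar where they are, and finish clear of everything.

Things in the scene. Friction and masses are not known exactly. Their poses are not given: they have to be found in the camera images.
- stand: fixed low stand of brushed stainless steel on four legs: flat square top 300 x 300 mm, 12 mm thick, its upper face 100 mm above the bench. Origin on the bench under the centre of the stand; x and y run parallel to the top's edges (x roughly away from the robot), z up. The tub stands beyond either the +y or the -y edge (it differs from run to run); the stand's yaw and place vary.
- stand_edge_left (a point): middle of the upper rim of the stand's +y edge (150 mm from the stand's centre, at the height of its top face)
- stand_edge_right (a point): middle of the upper rim of the stand's -y edge
- board: loose green plastic chopping board, 140 mm along its x, 200 mm along its y, 10 mm thick, about 0.2 to 0.4 kg, lying flat and wholly on the stand, up to about 12 degrees out of square with it. Origin at the centre of its underside, z up. Two black lines 5 mm wide run across its upper face along x, each 50 mm in from one end (at y = +50 and -50 mm). It slides with ordinary friction on the steel, a few newtons at most.
- board_line_left (a point): middle of the black line near the board's +y end, on its upper face (board y = +50 mm, z = 10 mm); this is the line that matters when the tub is on the stand's +y side
- board_line_right (a point): middle of the black line near the board's -y end (board y = -50 mm, z = 10 mm); this one matters when the tub is on the stand's -y side
- tub: white open round plastic scraps tub, 130 mm across the rim, 80 mm high (20 mm lower than the stand's top), loose on the bench close beside the +y or -y edge of the stand. Origin at the centre of its underside. To be left alone.
- tin: closed round tin, yellow with a broad white paper label and a pale top, 72 mm across, 85 mm high, loose on the bench beside the edge of the stand opposite the tub. Origin at the centre of its underside. To be left alone.
- jar: small amber glass jar with a red cap, 40 mm across, 55 mm high, loose on the stand's top near its far (+x) edge, beside the board. Origin at the centre of its underside. To be left alone.
Things that resemble listed ones, but are neither listed nor needed, are in the scene too. Several things have the shape of the board; the one meant has the colours described above.

How it is judged:
By the outcome, as a careful person would: the job done as asked, in the order asked, and still so for the second after the job is handed in, with the robot touching nothing.
It also fails if it takes over 45 s, if anything falls off the work surface, if the arm or the gripper's body presses on something with over 40 N, if the wrist force passes 120 N, or if a joint passes its speed limit or range.

## Working session

There is one attempt and no reset: what is moved stays moved. The work goes in short steps, Python scripts to look and compute and a tool call to move; the robot and the scene stay as the last step left them, time stands still between calls to the robot, and variables do not carry over. Pictures are saved under pics/ and viewed, at most 10 in all, crops included, and the job is handed in when it is done.

Besides the shell and the picture viewer there is one more tool, called after "Emit:" as name(argument=value, ...) on one line, values as JSON. send_rows: Moves the arm, as the interface text tells. Its arguments: {"type":"object","properties":{"commands":{"type":"string"},"grip_force":{"type":"number"}},"required":["commands"]}

```bash
mkdir -p pics; ls; python3 - <<'E'
from station import readout,cams
import cv2,json,numpy as np
s=readout.sense();print(s)
for n in("top","scene"):
    p=cams.snapshot(n);cv2.imwrite(f"pics/{n}1.png",p["pixels"][:,:,::-1])
    print(n,p["intrinsics"],p["eye"],p["rotation"])
E
```

```text
pics
{'t': 0.0, 'q': array([ 1.04653381e+00,  5.28454385e-01,  1.43391197e+00, -9.48241469e-06,
        1.18136112e+00, -1.78512281e-01]), 'qd': array([ 1.09981061e-03, -6.46831396e-04,  7.25926418e-04, -3.77120461e-05,
        6.47101051e-04, -5.34020589e-04]), 'tau': array([-4.76366095e-04, -4.42349374e+01, -1.78022808e+01, -1.20332697e-04,
        8.33307160e-03, -9.17358030e-07]), 'tcp_pos': array([0.21144345, 0.58741013, 0.23833774]), 'tool_rot': array([ 1.72013441e-01,  9.85094024e-01, -1.00369688e-03, -3.63287228e-04]), 'force': array([0.08541543, 0.75436946, 1.31089602]), 'ft_torque': array([ 0.00350611,  0.01436986, -0.03265656]), 'gripper_force': 0.0, 'finger_gap': 1.0007459890038068}
top [[503.84339705   0.         321.12226882]
 [  0.         503.84339705 238.03364751]
 [  0.           0.           1.        ]] [0.37328288 0.03395889 1.20898011] [ 0.72248784 -0.68388977  0.06831999 -0.07508981]
scene [[620.16778122   0.         329.81490795]
 [  0.         620.16778122 244.00566099]
 [  0.           0.           1.        ]] [1.14593972 0.8863819  0.96975252] [ 0.25484929  0.86860788 -0.40628745 -0.12450986]
```

View pics/top1.png

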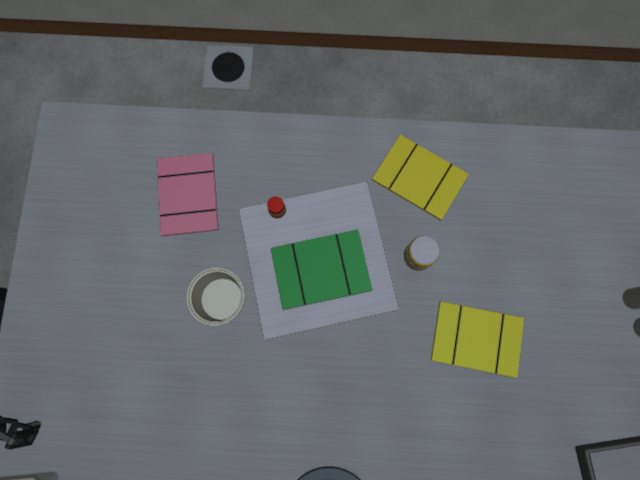

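View pics/scene1.png

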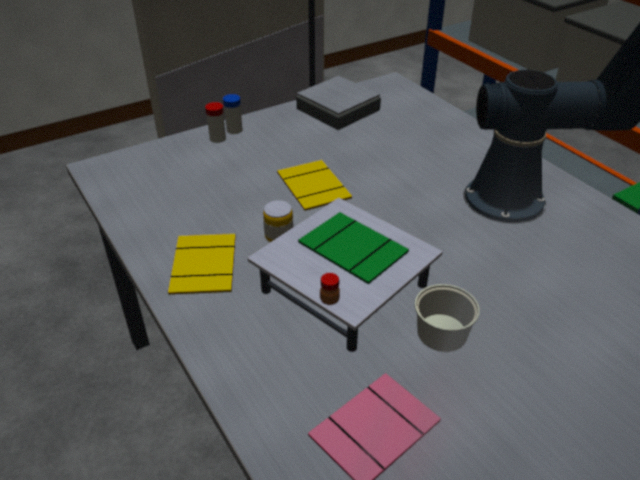

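The top view shows the stand, about (240,209)–(397,310), with the green board on it at (321,269). The tub is at (215,297), on the +y side, the tin at (423,252) and the jar at (277,207). Board-shaped candidates are pink (188,194), yellow (420,177), yellow (478,340) and green (321,269). A green corner also shows at the right rim of the scene view (630,198). Only the green one on the stand fits the description; I'll confirm it in a crop while measuring.

```bash
cat > h.py <<'E'
import numpy as np,cv2
from scipy.spatial.transform import Rotation as R
from station import readout,cams
def rays(p,uv,z):
    uv=np.atleast_2d(np.asarray(uv,float));K=p["intrinsics"]
    d=np.c_[(uv-[K[0,2],K[1,2]])/[K[0,0],K[1,1]],np.ones(len(uv))]
    r=p["rotation"];r=R.from_quat(r).as_matrix() if np.size(r)==4 else np.asarray(r)
    d=d@r.T;e=np.asarray(p["eye"])
    return (e+d*((z-e[2])/d[:,2])[:,None])[:,:2]
def edgepts(g,a,b,n=60,half=6,sign=1):
    "subpixel strongest-gradient points along a->b; sign: gradient along the right-hand normal"
    a,b=np.array(a,float),np.array(b,float);t=(b-a)/np.linalg.norm(b-a);nn=np.array([-t[1],t[0]])
    o=np.arange(-half,half+.01,.25);s=np.linspace(.08,.92,n)[:,None]
    base=a+s*(b-a);m=(base[:,None]+o[None,:,None]*nn).astype(np.float32)
    v=cv2.remap(g,m[...,0],m[...,1],cv2.INTER_LINEAR)
    v=cv2.GaussianBlur(v,(0,0),3)   # smooths along the line as well
    k=np.argmax(sign*np.gradient(v,axis=1),axis=1)
    return base+o[k][:,None]*nn
def fit(pts):
    x,y,vx,vy=[0]*4
    vx,vy,x,y=cv2.fitLine(np.float32(pts),cv2.DIST_HUBER,0,.0005,.0005).ravel()
    res=np.abs((pts-[x,y])@[-vy,vx])
    return np.array([x,y]),np.array([vx,vy]),np.median(res)
def cross(l,m):
    s=np.linalg.solve(np.c_[l[1],-m[1]],m[0]-l[0]);return l[0]+s[0]*l[1]
def green(im):
    h=cv2.cvtColor(im,cv2.COLOR_RGB2HSV);return cv2.inRange(h,(45,90,40),(80,255,255))
E
python3 - <<'E'
from h import *
p=cams.snapshot("top");im=p["pixels"];g=im.astype(np.float32).mean(2)
c=cv2.resize(im[170:350,170:450],None,fx=2.8,fy=2.8,interpolation=cv2.INTER_CUBIC);cv2.imwrite("pics/crop1.png",c[:,:,::-1])
S=[(240,209),(366,183),(397,310),(265,338)]  # TL TR BR BL
L=[fit(rays(p,edgepts(g,S[i],S[(i+1)%4]),.1)) for i in range(4)]
C=[cross(L[i-1],L[i]) for i in range(4)]
print("stand res mm",[round(l[2]*1e3,2) for l in L]);print("corners",np.round(C,4).tolist())
print("sides",[round(np.linalg.norm(C[i]-C[(i+1)%4]),4) for i in range(4)],"centre",np.mean(C,0))
print("edge yaws",[round(np.degrees(np.arctan2(l[1][1],l[1][0])),2) for l in L])
m=cv2.morphologyEx(green(im),cv2.MORPH_CLOSE,np.ones((7,7)))
cs=max(cv2.findContours(m,0,1)[0],key=cv2.contourArea)[:,0]
b=cv2.minAreaRect(rays(p,cs,.11).astype(np.float32));print("board",b,cv2.boxPoints(b).tolist())
blk=(green(im)==0)&(cv2.erode(m,np.ones((5,5)))>0)
n,lab,st,ce=cv2.connectedComponentsWithStats(blk.astype(np.uint8))
for i in range(1,n):
    if st[i,4]>30:
        q=rays(p,np.argwhere(lab==i)[:,::-1],.11);l=fit(q);print("line",st[i,4],q.mean(0),np.degrees(np.arctan2(l[1][1],l[1][0])))
for n_,(uv,z,hh) in dict(tubrim=((216,297),.08,0),tin=((425,250),.085,0),jar=((276,205),.155,0)).items():print(n_,rays(p,uv,z))
E
```

```text
stand res mm [np.float64(0.13), np.float64(0.14), np.float64(0.13), np.float64(0.0)]
corners [[0.660099983215332, 0.241799995303154], [0.7401000261306763, -0.04529999941587448], [0.453000009059906, -0.12520000338554382], [0.37299999594688416, 0.1615999937057495]]
sides [np.float32(0.2981), np.float32(0.298), np.float32(0.2978), np.float32(0.2981)] centre [0.5565264  0.05823984]
edge yaws [np.float32(-74.43), np.float32(15.55), np.float32(-74.42), np.float32(15.61)]
board ((0.5305972099304199, 0.04856523871421814), (0.13872526586055756, 0.19809068739414215), 15.258644104003906) [[0.4376133680343628, 0.12586435675621033], [0.48974621295928955, -0.06524315476417542], [0.623581051826477, -0.028733879327774048], [0.5714482069015503, 0.1623736321926117]]
line 75 [ 5.42164047e-01 -2.25643182e-04] 15.301938
line 72 [0.51659267 0.09643034] 15.053792
tubrim [[0.45827476 0.27856663]]
tin [[ 0.58962501 -0.18520336]]
jar [[0.65767474 0.15178826]]
```

View pics/crop1.png

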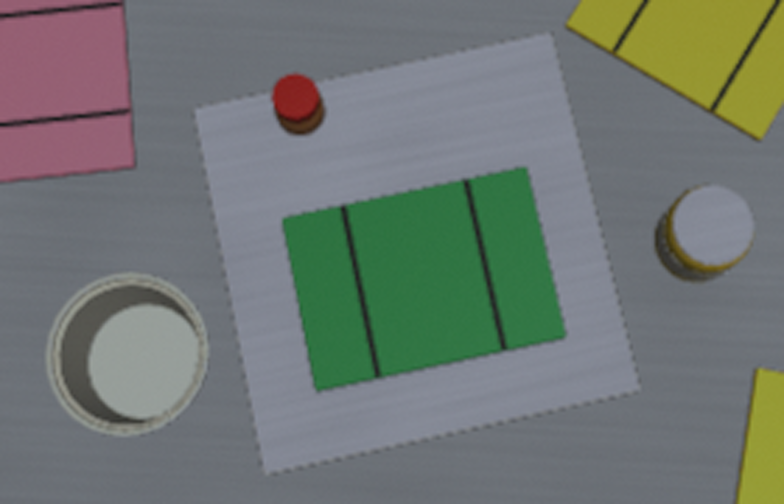

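The crop confirms it: green, two black lines, lying on the stand at measured 139 x 198 mm, yaw 15.2° against the stand's 15.55°. I'll push the board's -y end with both open fingers, which keeps it square. First I turn the tool x axis onto the stand's +y direction.

Emit:
send_rows(commands="85 0 0 0 1;85 0 0 0 1;85 0 0 0 1;85 0 0 0 1;85 0 0 0 1;85 0 0 0 1;85 0 0 0 1;85 0 0 0 1;85 0 0 0 1;85 0 0 0 1;85 0 0 0 1;85 0 0 0 1;85 0 0 0 1;85 0 0 0 0.66;85 0 0 0 0")

```text
t: 1.4
tcp_pos: [0.2117, 0.5877, 0.2389]
tool_rot: [0.605, 0.796, -0.0, 0.0]
force: [0.1, -0.3, -0.8]
finger_gap: 1.0
gripper_force: 0.0
```

Emit:
send_rows(commands="85 -1 0.22 0 0;85 -1 0.22 0 0;85 -1 0.22 0 0;85 -1 0.22 0 0;85 -1 0.22 0 0;85 -1 0.22 0 0;85 -1 0.22 0 0;85 -1 0.22 0 0;85 -1 0.22 0 0;85 -1 0.22 0 0;85 -1 0.22 0 0;85 -1 0.22 0 0;85 -1 0.22 0 0;85 -1 0.22 0 0;85 -1 0.22 0 0;85 -1 0.22 0 0;85 -1 0.22 0 0;85 -1 0.22 0 0;85 -1 0.22 0 0;85 -1 0.22 0 0")

```text
t: 3.07
tcp_pos: [0.4041, 0.2253, 0.2393]
tool_rot: [0.604, 0.797, -0.0, -0.0]
force: [-0.7, 0.3, -1.1]
finger_gap: 0.998
gripper_force: 0.0
```

Emit:
send_rows(commands="85 -1 0.22 0 0;85 -1 0.22 0 0;85 -1 0.22 0 0;85 -1 0.22 0 0;85 -1 0.22 0 0;85 -1 0.22 0 0;85 -1 0.22 0 0;85 -1 0.22 0 0;85 -1 0.22 0 0;85 -1 0.22 0 0;85 -1 0.22 0 0;85 -1 0.22 0 0;85 -1 0.22 0 0;85 -1 0.22 0 0;85 -1 0.22 0 0;85 -1 0.22 0 0;85 -0.5 0.22 0 0;85 0 0 0 0;85 0 0 0 0")

```text
t: 4.65
tcp_pos: [0.564, -0.0715, 0.239]
tool_rot: [0.605, 0.796, 0.0, -0.001]
force: [-0.3, 0.4, 0.7]
finger_gap: 0.995
gripper_force: 0.0
```

```bash
cat >> h.py <<'E'
YAW=np.radians(15.55);EX=np.array([np.cos(YAW),np.sin(YAW)]);EN=np.array([-EX[1],EX[0]]);CEN=np.array([.5565,.0582])
def st(p):d=np.asarray(p)[...,:2]-CEN;return np.round(np.stack([d@EX,d@EN],-1)*1e3,1)
def tool():
    s=readout.sense();x=R.from_quat(s["tool_rot"]).as_matrix()
    print("t",round(s["t"],2),"tcp stand mm",st(s["tcp_pos"]),"z",round(s["tcp_pos"][2]*1e3,1),"xyaw-stand",round(np.degrees(np.arctan2(x[1,0],x[0,0]))-105.55,2),"F",np.round(s["force"],2),"q",np.round(s["q"],2))
E
python3 - <<'E'
from h import *
tool();p=cams.snapshot("wrist");cv2.imwrite("pics/w1.png",p["pixels"][:,:,::-1])
E
```

```text
t 4.65 tcp stand mm [ -27.5 -126.9] z 239.0 xyaw-stand -0.02 F [-0.29  0.41  0.69] q [-0.32  0.45  1.58  0.    1.11 -0.59]
```

View pics/w1.png

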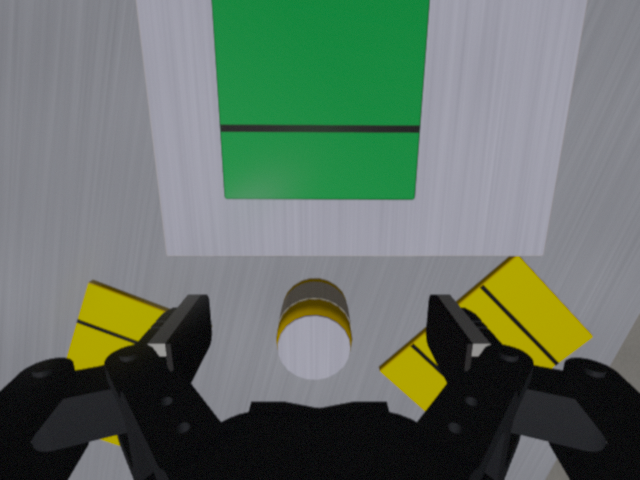

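The wrist view shows the board's near end level at row 199 and the stand edge at row 256, both parallel to the finger line. I go down into the 47 mm strip behind the board.

Emit:
send_rows(commands="85 0 0 1 0;85 0 0 1 0;85 0 0 1 0;85 0 0 1 0;85 0 0 1 0;85 0 0 0.8 0;85 0 0 0.3 0;85 0 0 0 0;85 0 0 0 0")

```text
t: 5.45
tcp_pos: [0.5642, -0.0709, 0.1177]
tool_rot: [0.605, 0.797, 0.0, -0.0]
force: [0.1, -0.6, 0.4]
finger_gap: 0.999
gripper_force: 0.0
```

```bash
python3 - <<'E'
from h import *
tool()
p=cams.snapshot("scene");c=cv2.resize(p["pixels"][130:330,200:470],None,fx=2.9,fy=2.9,interpolation=cv2.INTER_CUBIC);cv2.imwrite("pics/s2.png",c[:,:,::-1])
E
```

```text
t 5.45 tcp stand mm [ -27.2 -126.5] z 117.7 xyaw-stand 0.06 F [ 0.06 -0.65  0.45] q [-0.32  0.62  1.68  0.    0.84 -0.59]
```

View pics/s2.png

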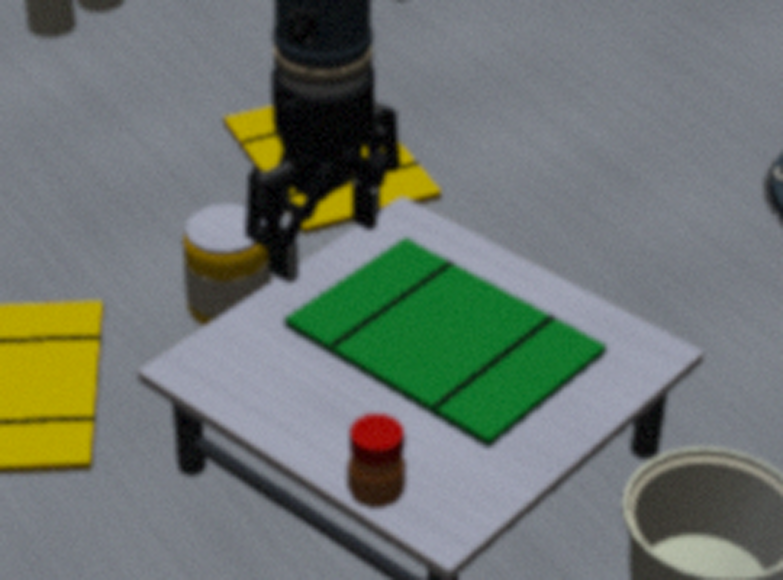

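The fingers hang behind the board, clear of the tin, still above the stand top. I feel down in small steps.

Emit:
send_rows(commands="85 0 0 0.1 0;85 0 0 0.1 0;85 0 0 0.1 0;85 0 0 0 0;85 0 0 0 0")

```text
t: 5.92
tcp_pos: [0.5643, -0.0717, 0.1114]
tool_rot: [0.605, 0.796, 0.0, 0.0]
force: [0.4, 0.1, 0.0]
finger_gap: 0.996
gripper_force: 0.0
```

Emit:
send_rows(commands="85 0 0 0.05 0;85 0 0 0.05 0;85 0 0 0 0;85 0 0 0 0")

```text
t: 6.25
tcp_pos: [0.5643, -0.0717, 0.1092]
tool_rot: [0.605, 0.796, -0.0, -0.0]
force: [0.2, -0.1, -0.4]
finger_gap: 0.995
gripper_force: 0.0
```

Emit:
send_rows(commands="85 0 0 0.05 0;85 0 0 0.05 0;85 0 0 0 0;85 0 0 0 0")

```text
t: 6.58
tcp_pos: [0.5642, -0.0716, 0.1072]
tool_rot: [0.605, 0.796, -0.0, -0.0]
force: [0.4, -0.0, 0.1]
finger_gap: 0.994
gripper_force: 0.0
```

No touch, so with the fingers open the tips sit about 5 mm behind the TCP, as the 13 mm swing implies. I continue down.

Emit:
send_rows(commands="85 0 0 0.1 0;85 0 0 0.1 0;85 0 0 0 0;85 0 0 0 0")

```text
t: 6.92
tcp_pos: [0.5641, -0.0716, 0.1031]
tool_rot: [0.605, 0.796, -0.0, -0.0]
force: [0.2, 0.1, -0.6]
finger_gap: 0.994
gripper_force: 0.0
```

Emit:
send_rows(commands="85 0 0 0.05 0;85 0 0 0.05 0;85 0 0 0.05 0;85 0 0 0 0;85 0 0 0 0")

```text
t: 7.33
tcp_pos: [0.5643, -0.0716, 0.1002]
tool_rot: [0.605, 0.796, -0.0, -0.0]
force: [-0.5, 0.8, -0.6]
finger_gap: 0.998
gripper_force: 0.0
```

```bash
python3 - <<'E'
from h import *
tool()
p=cams.snapshot("scene");c=cv2.resize(p["pixels"][170:260,260:380],None,fx=6,fy=6,interpolation=cv2.INTER_CUBIC);cv2.imwrite("pics/s3.png",c[:,:,::-1])
E
```

```text
t 7.33 tcp stand mm [ -27.3 -127.2] z 100.2 xyaw-stand -0.0 F [-0.48  0.8  -0.61] q [-0.32  0.65  1.69 -0.    0.8  -0.59]
```

View pics/s3.png

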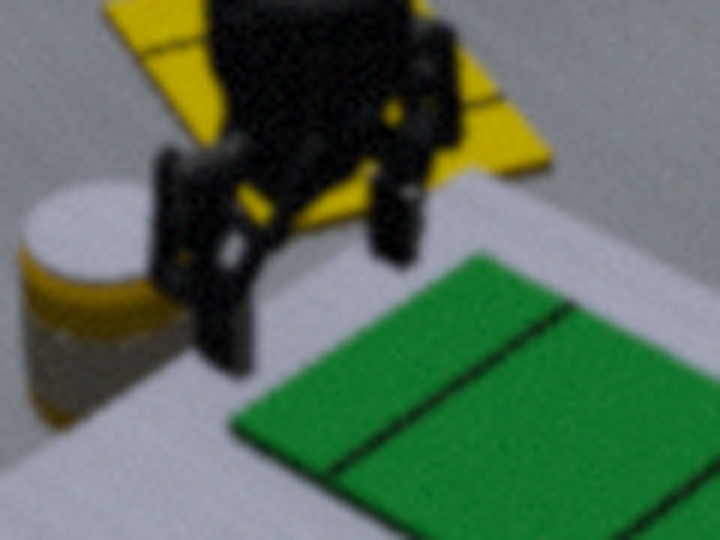

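The tips are about 5 mm above the steel. I lower 2 mm more and push about 105 mm, which falls short of the goal, then measure.

Emit:
send_rows(commands="85 0 0 0.1 0;85 0 0 0 0;85 0.2 0 0 0;85 0.2 0 0 0;85 0.2 0 0 0;85 0.2 0 0 0;85 0 0 0 0;85 0 0 0 0")

```text
t: 8.05
tcp_pos: [0.5598, -0.0557, 0.0984]
tool_rot: [0.605, 0.796, -0.0, -0.0]
force: [-0.1, 0.3, -0.2]
finger_gap: 0.997
gripper_force: 0.0
```

Emit:
send_rows(commands="85 0.3 0 0 0;85 0.3 0 0 0;85 0.3 0 0 0;85 0.3 0 0 0;85 0.3 0 0 0;85 0.3 0 0 0;85 0.3 0 0 0;85 0.3 0 0 0;85 0.3 0 0 0;85 0.3 0 0 0;85 0.3 0 0 0;85 0.3 0 0 0;85 0.3 0 0 0;85 0.3 0 0 0;85 0.2 0 0 0;85 0.1 0 0 0;85 0 0 0 0;85 0 0 0 0")

```text
t: 9.55
tcp_pos: [0.5352, 0.031, 0.098]
tool_rot: [0.605, 0.796, -0.0, -0.001]
force: [-0.6, 0.1, 0.3]
finger_gap: 0.995
gripper_force: 0.0
```

```bash
cat > m.py <<'E'
from h import *
import sys
tool();p=cams.snapshot("top");im=p["pixels"];g=im.astype(np.float32).mean(2)
m=cv2.morphologyEx(green(im),cv2.MORPH_CLOSE,np.ones((7,7)))
cs=max(cv2.findContours(m,0,1)[0],key=cv2.contourArea)[:,0]
w=rays(p,cs,.11);b=cv2.minAreaRect(w.astype(np.float32));print("box size",b[1],"ang",b[2],"corners stand",st(cv2.boxPoints(b)).tolist())
blk=(green(im)==0)&(cv2.erode(m,np.ones((5,5)))>0)
n,lab,s_,ce=cv2.connectedComponentsWithStats(blk.astype(np.uint8))
for i in range(1,n):
    if s_[i,4]>30:
        q=rays(p,np.argwhere(lab==i)[:,::-1],.11);l=fit(q);print("line",s_[i,4],st(q.mean(0)),"yaw-stand",round(np.degrees(np.arctan2(l[1][1],l[1][0]))-15.55,2))
cv2.imwrite("pics/"+sys.argv[1],cv2.resize(im[170:350,170:450],None,fx=2.8,fy=2.8,interpolation=cv2.INTER_CUBIC)[:,:,::-1])
E
python3 m.py t2.png
```

```text
t 9.55 tcp stand mm [-27.8 -20.4] z 98.0 xyaw-stand -0.01 F [-0.65  0.06  0.3 ] q [-0.15  0.62  1.77  0.    0.75 -0.42]
box size (0.10784608870744705, 0.13771012425422668) ang 15.4673490524292 corners stand [[-66.6, 192.4], [-66.8, 54.7], [41.1, 54.5], [41.3, 192.2]]
line 50 [ -9.4 142.8] yaw-stand 0.12
line 33 [-44.4 110.8] yaw-stand -26.38
```

View pics/t2.png

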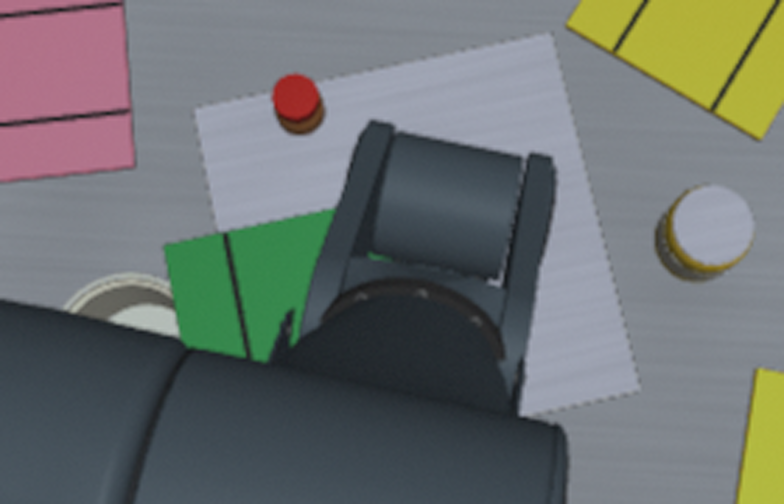

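The board has slid squarely: yaw error is about 0.1°, and the line is at 142.8 mm against the edge's ~149.5 mm. I push about 6 mm more, gently, then back off to measure unobstructed.

Emit:
send_rows(commands="85 0.1 0 0 0;85 0.1 0 0 0;85 0.1 0 0 0;85 0 0 0 0;85 0 0 0 0;85 0 0 0 0")

```text
t: 10.1
tcp_pos: [0.5341, 0.0365, 0.0983]
tool_rot: [0.605, 0.796, 0.0, -0.0]
force: [0.4, -0.2, 0.2]
finger_gap: 0.997
gripper_force: 0.0
```

```bash
cat > e.py <<'E'
# edge vs line in the same pictures: scene (unobstructed) and top
from h import *
tool()
def line_edges(name):
    p=cams.snapshot(name);im=p["pixels"];g=im.astype(np.float32).mean(2);K=p["intrinsics"];r=R.from_quat(p["rotation"]).as_matrix()
    pr=lambda x,y,z:(lambda c:(c[:2]/c[2]*[K[0,0],K[1,1]]+[K[0,2],K[1,2]]))(r.T@(np.r_[CEN+x*EX+y*EN,z]-p["eye"]))
    # free part of the stand's edge, on the far side of the board and (near) the other one
    for lo,hi in((.05,.14),(-.14,-.105)):
        e=edgepts(g,pr(lo,.1495,.1),pr(hi,.1495,.1),30,5,1);f=edgepts(g,pr(lo,.1495,.1),pr(hi,.1495,.1),30,5,-1)
        print(name,"edge",lo,[(np.median(st(rays(p,k,.1)),0).tolist(),round(float(np.std(st(rays(p,k,.1))[:,1])),2)) for k in(e,f)])
    m=cv2.morphologyEx(green(im),cv2.MORPH_CLOSE,np.ones((7,7)))
    blk=(green(im)==0)&(cv2.erode(m,np.ones((5,5)))>0)
    n,lab,s_,ce=cv2.connectedComponentsWithStats(blk.astype(np.uint8))
    for i in range(1,n):
        if s_[i,4]>30:
            q=rays(p,np.argwhere(lab==i)[:,::-1],.11);l=fit(q);print(name,"line",s_[i,4],st(q.mean(0)),"yaw-stand",round(np.degrees(np.arctan2(l[1][1],l[1][0]))-15.55,2))
line_edges("top");line_edges("scene")
E
python3 e.py
```

```text
t 10.1 tcp stand mm [-27.4 -14.9] z 98.3 xyaw-stand -0.01 F [ 0.45 -0.22  0.19] q [-0.14  0.62  1.78  0.    0.75 -0.41]
top edge 0.05 [([94.6, 148.9], 0.0), ([94.8, 155.1], 0.27)]
top edge -0.14 [([-122.85, 141.4], 8.48), ([-122.5, 151.1], 3.77)]
top line 52 [-13.2 148.2] yaw-stand 0.29
top line 32 [-45.4 119.7] yaw-stand -26.24
scene edge 0.05 [([95.6, 148.4], 0.15), ([97.8, 155.1], 0.22)]
scene edge -0.14 [([-122.9, 148.3], 0.0), ([-119.5, 155.0], 0.27)]
```

The line is now at 148.2 and the edge at 148.9 in the same image. One last 0.7 mm nudge, then I back off and rise.

Emit:
send_rows(commands="85 0.035 0 0 0;85 0 0 0 0;85 0 0 0 0;85 -0.2 0 0 0;85 -0.4 0 0 0;85 -0.5 0 0 0;85 -0.4 0 0 0;85 0 0 -0.5 0;85 0 0 -1 0;85 0 0 -1 0;85 0 0 -1 0;85 0 0 -1 0;85 0 0 -1 0;85 -1 0 -1 0;85 -1 0 -0.5 0;85 -1 0 0 0;85 -1 0 0 0;85 -1 0 0 0;85 -1 0 0 0;85 -1 0 0 0")

```text
t: 11.87
tcp_pos: [0.5796, -0.128, 0.2392]
tool_rot: [0.605, 0.796, 0.0, 0.0]
force: [0.5, -0.1, 1.2]
finger_gap: 0.997
gripper_force: 0.0
```

Emit:
send_rows(commands="85 -1 0 0 0;85 -1 0 0 0;85 -1 0 0 0;85 -1 0 0 0;85 -1 0 0 0;85 -1 0 0 0;85 -1 0 0 0;85 -1 0 0 0;85 -1 0 0 0;85 -1 0 0 0;85 0 0 0 0;85 0 0 0 0")

```text
t: 12.87
tcp_pos: [0.6328, -0.3205, 0.2384]
tool_rot: [0.606, 0.796, 0.0, -0.0]
force: [-0.8, 0.1, -0.7]
finger_gap: 0.995
gripper_force: 0.0
```

```bash
python3 m.py t3.png; python3 e.py
```

```text
t 12.87 tcp stand mm [ -28.  -385.2] z 238.4 xyaw-stand -0.12 F [-0.8   0.14 -0.75] q [-0.63  0.65  1.2   0.    1.3  -0.9 ]
box size (0.1388198286294937, 0.1982448250055313) ang 15.62309455871582 corners stand [[-97.2, 197.4], [-97.0, -0.8], [41.8, -0.7], [41.6, 197.6]]
line 71 [-30.3  48.3] yaw-stand -0.02
line 73 [-31.2 148.4] yaw-stand 0.06
t 12.92 tcp stand mm [ -27.8 -384.1] z 238.4 xyaw-stand -0.05 F [0.47 0.34 0.36] q [-0.62  0.65  1.2   0.    1.3  -0.9 ]
top edge 0.05 [([94.6, 148.9], 0.0), ([94.8, 155.1], 0.0)]
top edge -0.14 [([-122.6, 149.0], 0.3), ([-122.4, 154.4], 5.38)]
top line 75 [-28.9  48.4] yaw-stand 0.03
top line 68 [-33.7 148.4] yaw-stand -0.0
scene edge 0.05 [([95.8, 148.4], 0.27), ([97.8, 155.0], 0.16)]
scene edge -0.14 [([-122.9, 148.3], 0.0), ([-119.5, 155.0], 0.27)]
```

View pics/t3.png

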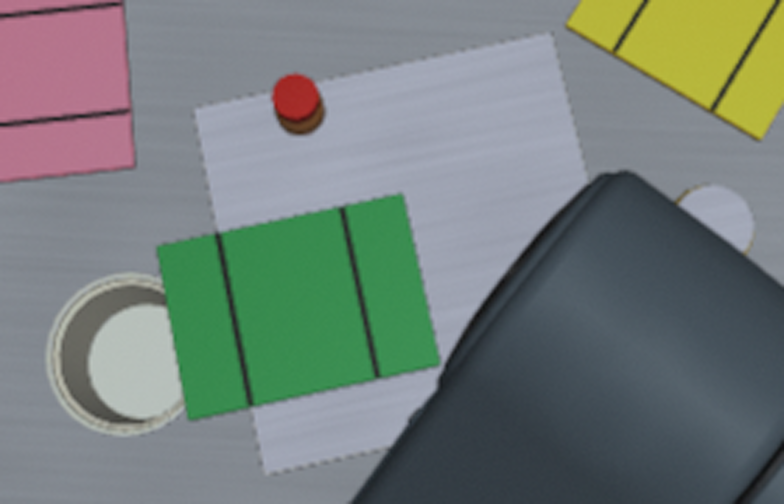

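The board is square and the line sits about 0.5–1.5 mm short of the edge. I check that sub-pixel with averaged intensity profiles.

```bash
python3 - <<'E'
from h import *
for n in("top","scene"):
    ps=[cams.snapshot(n) for _ in range(3)];p=ps[0];g=np.mean([q["pixels"] for q in ps],0).astype(np.float32);K=p["intrinsics"];r=R.from_quat(p["rotation"]).as_matrix()
    def prof(x,y,z,ch):
        X,Y=np.meshgrid(x,y,indexing="ij");W=np.dstack([CEN[0]+X*EX[0]+Y*EN[0],CEN[1]+X*EX[1]+Y*EN[1],np.full_like(X,z)])-p["eye"]
        c=W@r;u=(c[...,:2]/c[...,2:]*[K[0,0],K[1,1]]+[K[0,2],K[1,2]]).astype(np.float32)
        return cv2.remap(g[...,ch].copy(),u[...,0],u[...,1],cv2.INTER_LINEAR).mean(0)
    y=np.arange(.142,.1581,.001)
    print(n,"edge far ",np.round(prof(np.linspace(.055,.14,200),y,.1,1)).astype(int))
    print(n,"edge near",np.round(prof(np.linspace(-.14,-.11,100),y,.1,1)).astype(int))
    y2=np.arange(.138,.159,.0005);v=prof(np.linspace(-.08,.025,200),y2,.11,1);w=np.clip(np.median(v)-5-v,0,None)
    print(n,"line centroid",(w*y2).sum()/w.sum()*1e3)
E
```

```text
top edge far  [165 165 165 165 166 165 160 151 142 137 134 134 136 136 136 136 136]
top edge near [165 165 165 165 165 164 158 148 140 136 134 135 137 137 137 137 137]
top line centroid 148.38288456508195
scene edge far  [150 150 150 147 142 133 120 103  86  73  68  71  81  93 104 111 116]
scene edge near [150 149 148 144 139 129 116 101  86  77  75  80  88  98 107 113 117]
scene line centroid 146.5755579119898
```

Top says 0.7 mm short, scene 2.0 mm short, and the known 300 mm stand size says about 1.6 mm short. A further 1.3 mm nudge is worthwhile, so I return by the same path.

Emit:
send_rows(commands="85 1 0 0 0;85 1 0 0 0;85 1 0 0 0;85 1 0 0 0;85 1 0 0 0;85 1 0 0 0;85 1 0 0 0;85 1 0 0 0;85 1 0 0 0;85 1 0 0 0;85 1 0 0 0;85 1 0 0 0;85 1 0 0 0;85 1 0 0 0;85 1 0 0 0;85 1 0 0 0;85 1 0 0 0;85 0 0 0 0;85 0 0 0 0")

```text
t: 14.9
tcp_pos: [0.542, 0.0089, 0.2386]
tool_rot: [0.604, 0.797, -0.0, 0.0]
force: [0.7, -0.8, -0.2]
finger_gap: 0.994
gripper_force: 0.0
```

Emit:
send_rows(commands="85 0 0 1 0;85 0 0 1 0;85 0 0 1 0;85 0 0 1 0;85 0 0 1 0;85 0 0 1 0;85 0 0 0.6 0;85 0 0 0.4 0;85 0 0 0 0;85 0 0 0 0;85 0 0 0 0")

```text
t: 15.82
tcp_pos: [0.5431, 0.0075, 0.0991]
tool_rot: [0.605, 0.796, 0.0, 0.001]
force: [-0.6, 0.2, 1.5]
finger_gap: 0.995
gripper_force: 0.0
```

```bash
python3 -c "
from h import *
tool()"
```

```text
t 15.82 tcp stand mm [-26.5 -45.3] z 99.1 xyaw-stand -0.03 F [-0.62  0.16  1.5 ] q [-0.19  0.63  1.76 -0.    0.76 -0.46]
```

Emit:
send_rows(commands="85 0.4 0 0 0;85 0.4 0 0 0;85 0.3 0 0 0;85 0.2 0 0 0;85 0.1 0 0 0;85 0.1 0 0 0;85 0.06 0 0 0;85 0 0 0 0;85 0 0 0 0;85 0 0 0 0")

```text
t: 16.65
tcp_pos: [0.5339, 0.038, 0.0983]
tool_rot: [0.605, 0.796, 0.0, 0.0]
force: [0.1, 0.2, -0.5]
finger_gap: 0.998
gripper_force: 0.2
```

Emit:
send_rows(commands="85 -0.2 0 0 0;85 -0.4 0 0 0;85 -0.5 0 0 0;85 -0.4 0 0 0;85 0 0 -0.5 0;85 0 0 -1 0;85 0 0 -1 0;85 0 0 -1 0;85 0 0 -1 0;85 0 0 -1 0;85 -1 0 -1 0;85 -1 0 -0.5 0;85 -1 0 0 0;85 -1 0 0 0;85 -1 0 0 0;85 -1 0 0 0;85 -1 0 0 0;85 -1 0 0 0;85 -1 0 0 0;85 -1 0 0 0")

```text
t: 18.32
tcp_pos: [0.5953, -0.1846, 0.2391]
tool_rot: [0.605, 0.796, 0.0, -0.0]
force: [-0.2, 0.8, 0.6]
finger_gap: 0.994
gripper_force: 0.0
```

Emit:
send_rows(commands="85 -1 0 0 0;85 -1 0 0 0;85 -1 0 0 0;85 -1 0 0 0;85 -1 0 0 0;85 -1 0 0 0;85 -1 0 0 0;85 0 0 0 0;85 0 0 0 0")

```text
t: 19.07
tcp_pos: [0.6325, -0.3193, 0.2384]
tool_rot: [0.606, 0.796, 0.0, -0.0]
force: [0.5, -0.0, 0.6]
finger_gap: 0.993
gripper_force: 0.0
```

```bash
python3 m.py t4.png; python3 e.py; python3 - <<'E'
from h import *
p=cams.snapshot("scene");cv2.imwrite("pics/s4.png",p["pixels"][:,:,::-1])
E
```

```text
t 19.07 tcp stand mm [ -28. -384.] z 238.4 xyaw-stand -0.12 F [ 0.48 -0.03  0.64] q [-0.62  0.65  1.2   0.    1.3  -0.89]
box size (0.1390078216791153, 0.19841675460338593) ang 15.62309455871582 corners stand [[-97.3, 198.8], [-97.0, 0.3], [42.0, 0.5], [41.8, 198.9]]
line 72 [-28.5  49.6] yaw-stand 0.09
line 69 [-31.8 149.7] yaw-stand 0.13
t 19.12 tcp stand mm [ -27.8 -382.9] z 238.4 xyaw-stand -0.06 F [0.33 0.58 0.16] q [-0.62  0.65  1.2   0.    1.3  -0.89]
top edge 0.05 [([94.6, 148.9], 0.0), ([94.8, 155.1], 0.24)]
top edge -0.14 [([-122.6, 149.0], 0.3), ([-122.4, 154.4], 5.94)]
top line 76 [-28.2  49.6] yaw-stand 0.06
top line 67 [-29.5 149.6] yaw-stand 0.19
scene edge 0.05 [([95.8, 148.9], 0.25), ([97.8, 155.0], 0.16)]
scene edge -0.14 [([-122.9, 148.3], 0.0), ([-119.5, 155.0], 0.28)]
```

View pics/s4.png

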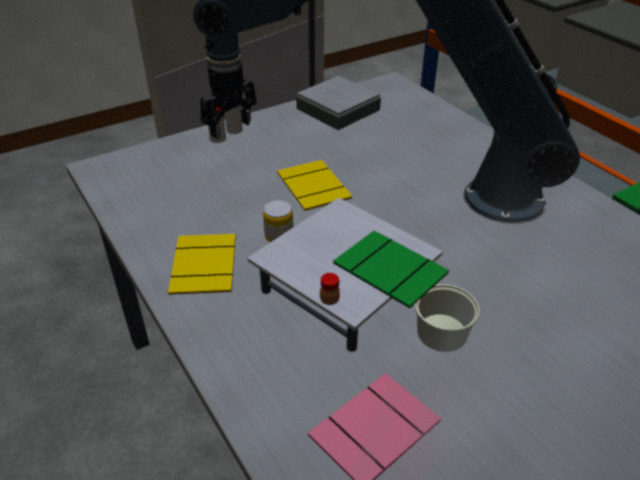

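The scene view shows the board overhanging the tub side with its line on the edge, near (418,275). The tub (446,316), tin (278,220) and jar (330,288) are where they were. The arm is clear and reads no contact force.

```bash
python3 -c "
from station import sign_off
print(sign_off())"
```

```text
the job is handed in; nothing more can be done
None
```

The job is handed in at about 19 s: the board's leading line lies on the stand's tub-side (+y) edge to within about 1 mm and 0.2° by my camera measurements, the tub, tin and jar show no sign of having moved, and the arm is clear of everything.

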